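# Start the cassette reader with its two-key chord

## Task

Without gripping anything, push the loaded tray of the cassette reader fully home with the fingers. Only then press the two round start keys on top of the reader together, one fingertip on each and never one key alone, hold both fully down for three seconds, then let go and move clear. Leave the oblong eject key between them, the cassette in the tray, and the cup and timer beside the reader alone.

Things in the scene. Friction and masses are not known exactly. Their poses are not given: they have to be found in the camera images.
- reader: Cassette reader, a fixed low white case: 150 (x) x 172 (y) x 66 mm high. Origin at the centre of its footprint on the worktop; z up, its own -x points out of its front (towards the robot, turned by up to 0.3 rad). The tray comes out of its front face (own x = -75 mm); the keys stand on its flat top (z = 66 mm) near the front, in a row along its own y at own x = -35 mm; a dark, flat display lies behind them.
- tray_front (a point): Centre of the tray's flat white front face, 112 mm wide (reader's y) and 30 mm tall, from 8 to 38 mm above the worktop, 20 mm proud of the case when home and 55 to 70 mm more at the start. Axes as the reader's: push the face along the reader's +x. The tray's top is flat and level with the face's top edge, so it has no lip to grip.
- tray (a joint): How far the tray stands open, m: 0 = fully home against a stop, 0.080 = fully out. It slides with about 1.5 N of friction plus 8 N per m/s and stays where it is left.
- tray_seat (a point): Centre of the floor of the shallow pocket (70 mm along the reader's x, 82 mm along y, 6 mm deep) in the tray's top, where the cassette lies; 50.5 mm behind the tray's front face.
- cassette: White test cassette, 50 x 78 x 5 mm, lying loose in the tray's pocket, its long side along the reader's y. Origin at the centre of its underside; z up.
- start_left (a joint): How far the left start key is pressed, m: 0 = up, 0.007 = fully down.
- start_right (a joint): How far the right start key is pressed, m: 0 = up, 0.007 = fully down.
- eject (a joint): How far the eject key is pressed, m: 0 = up, 0.007 = fully down. An oblong grey key, 24 (reader's x) x 14 mm (reader's y), midway between the two start keys; its top is 8 mm above the case, 3 mm lower than theirs. To be left alone.
- cup: Specimen cup with a yellow screw lid, 52 mm across, 62 mm tall, standing loose beside the reader. Origin at the centre of its underside.
- bench_timer: White count-down timer, 70 x 66 x 19 mm, lying loose beside the reader on the side opposite to the cup. Origin at the centre of its underside. Its buttons play no part.
- start_left_top (a point): Centre of the top of the left (reader's +y side) round start key: a grey cap 20 mm across, its top 11 mm above the case (77 mm above the worktop) when up. The two start keys stand 62 mm apart, 42 mm clear between them. Travel 7 mm straight down; starts to give at about 1.2 N, fully down takes 4 N each; springs back up. A collar 27 mm across, 2 mm high, surrounds it, so a fingertip may follow it all the way down.
- start_right_top (a point): Centre of the top of the right (reader's -y side) round start key: a grey cap 20 mm across, its top 11 mm above the case (77 mm above the worktop) when up. The two start keys stand 62 mm apart, 42 mm clear between them. Travel 7 mm straight down; starts to give at about 1.2 N, fully down takes 4 N each; springs back up. A collar 27 mm across, 2 mm high, surrounds it, so a fingertip may follow it all the way down.
There are look-alikes about, which are no part of the job. Of the things shaped like the cup, the yellow one is meant. Several things look just like the bench_timer: the one meant starts farthest from the robot's base.

How it is judged:
By the outcome, as a careful person would: the job done as asked, in the order asked, and still so for the second after the job is handed in, with the robot touching nothing.
It also fails if it takes over 51 s, if anything falls off the work surface, if the arm or the gripper's body presses on something with over 40 N, if the wrist force passes 120 N, or if a joint passes its speed limit or range.

## Robot

A 7-joint arm with a two-finger parallel gripper is mounted at the origin on a cart in front of the work surface, level with it; the furniture and walls round the work are solid. World frame = base frame: x ahead of the robot, y to its left, z up, the work surface at z = 0. Lengths are in m, angles in rad, forces in N, time in s.
With the tool pointing down it reaches from about 0.425 to 0.95 m from the base axis. Payload 4.7 kg.
Tool frame: the origin (TCP) lies between the finger pads; the fingertips stand 25 mm ahead of it and the grasp point (between the pads) lies 6 mm ahead of it; x points along the fingers, z is the direction in which the jaws open and shut, and the axes are right-handed (so a half turn about x gives the same grasp; the last joint's range is limited). The gripper opens to 85 mm and grips with 20 to 120 N. Pads are 22 mm wide; open, the fingers measure 114 mm over their backs; the gripper's body (76 mm by 85 mm) begins 54 mm behind the grasp point. The pads swing forward as they close: fully open they stand 13 mm farther back than shut.
Start: joints at [1.135, 0.469, -0.049, 1.532, 0.024, 1.141, -0.082], TCP at [0.267, -0.62, 0.256] pointing down, gripper open.
Joint ranges: [-2.59, 2.59], [-0.33, 1.99], [-1.39, 1.29], [0.1, 2.45], [-1.04, 4.18], [0.21, 1.99], [-2.66, 2.66]. Speed limits (rad/s): [2.57, 2.57, 3.14, 3.14, 3.14, 3.14, 3.14].

## Interface

Orientations are given as a 3x3 rotation matrix whose columns are the frame's x, y, z axes.
In Python, from rig import * gives the robot as it stands. Calls block until the motion is done:
- movep(position, orientation): joint-space move of the TCP to a pose.
- move_l(position, attitude=None, feed=0.15, until_force=None): straight line of the TCP; attitude=None keeps the orientation; feed is the mean speed in m/s. With until_force (N) it stops when the force on the tool has changed by that much, and returns True; else False.
- move_joints(angles): joint-space move.
- command_gripper(opening, newtons=None): finger opening in m; newtons is the grip in N (None keeps the last); returns when the fingers have stopped.
- sleep(seconds).
- inverse_kinematics(position, orientation): joint angles nearest the present ones, or None.
- sense(): the state.
- camera(name): name is "scene" or "top" or "wrist"; returns (picture, depth): 420x560x3 uint8, red, green, blue; 420x560 float32, m along the optical axis (not along the pixel's ray), 0 where there is no reading.
- camera_params(name): a dict with "K" (3x3 intrinsics, pixels), "position" and "rotation" of the camera in the world; the wrist camera has in their place "tool_from_camera" (4x4, takes a point from camera to tool coordinates, whose origin is the TCP and whose axes are the tool frame's). Camera axes: x right, y down, z forward; pixel columns grow to the right and rows downward; lengths in m; the calibration is good to about 2 mm. A picture is of the moment at which its call begins: read the wrist's pose just before it. camera_params takes no time and is no camera call.
A pose or a line that the arm cannot do raises Unreachable and nothing moves.
- finish_job(): hands the job in, once; it reports no verdict.
The state is a dict: "time_s": time; "joint_pos": joint angles; "qd": joint speeds; "joint_efforts": joint torques, N m; "position": TCP position; "tcp_rot": TCP orientation; "wrist_force": force on the tool from outside, world axes, zero at the start; "ft_torque": the same for the moment, N m; "finger_gap": finger opening in m.
Only numpy, scipy, OpenCV 4.12 (cv2) and the standard library are available. Lean on these libraries where they do the work, as an engineer would, in place of code of your own. Each camera call takes 0.05 s, during which the arm holds its last target.

## Working session

There is one attempt and no reset: what is moved stays moved. The work goes in short steps, each a Python script; the robot and the scene stay as the last script left them, time stands still between calls to the robot, and variables do not carry over. Pictures are saved under pics/ and viewed, and the job is handed in when it is done.

```bash
mkdir -p pics; ls; python3 - <<'E'
from rig import *
import cv2,numpy as np
np.set_printoptions(precision=4,suppress=True)
s=sense();print(s['time_s'],s['position'],s['tcp_rot'],s['finger_gap'])
for n in ("scene","top"):
    p,d=camera(n);np.savez(f'{n}0.npz',p=p,d=d);cv2.imwrite(f'pics/{n}0.png',p[:,:,::-1]);c=camera_params(n);print(n,c)
print(camera_params("wrist"))
E
```

```text
pics
0.0 [ 0.2669 -0.6194  0.2552] [[-0.0008  0.9184  0.3957]
 [ 0.0018  0.3957 -0.9184]
 [-1.     -0.0001 -0.002 ]] 0.08526721787771036
scene {'K': array([[459.3675,   0.    , 280.3837],
       [  0.    , 459.3675, 208.4681],
       [  0.    ,   0.    ,   1.    ]]), 'position': array([0.2393, 0.7271, 0.5569]), 'rotation': array([[-0.8895, -0.2287,  0.3957],
       [-0.4568,  0.4694, -0.7556],
       [-0.0129, -0.8529, -0.522 ]])}
top {'K': array([[474.9135,   0.    , 283.8348],
       [  0.    , 474.9135, 218.012 ],
       [  0.    ,   0.    ,   1.    ]]), 'position': array([0.3987, 0.0283, 1.031 ]), 'rotation': array([[ 0.1139, -0.9703,  0.2136],
       [-0.9935, -0.1112,  0.0245],
       [ 0.    , -0.215 , -0.9766]])}
{'K': array([[301.14  ,   0.    , 283.3476],
       [  0.    , 301.14  , 210.983 ],
       [  0.    ,   0.    ,   1.    ]]), 'tool_from_camera': array([[ 0.0008, -0.2637,  0.9646, -0.1177],
       [-0.    , -0.9646, -0.2637,  0.0659],
       [ 1.    ,  0.0002, -0.0008,  0.0008],
       [ 0.    ,  0.    ,  0.    ,  1.    ]])}
```

View pics/top0.png

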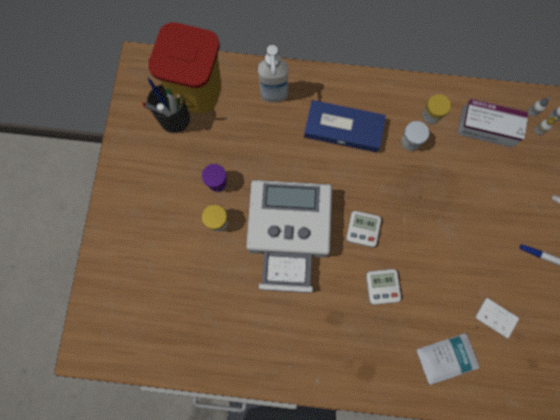

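View pics/scene0.png

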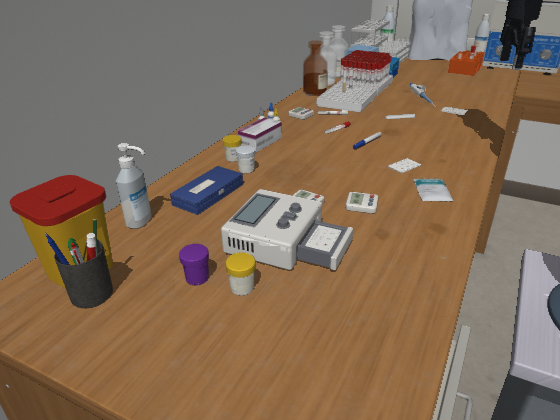

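Top view: the reader is at (290,218), with start keys near (273,231) and (304,233), the eject key at (289,232) and the tray face's top edge at about (286,288). Look-alikes are the purple cup (215,178) and yellow jar (438,105) against the yellow cup (214,217), and timers at (364,229), the farther one, and (383,287). None of them needs touching. I'll check with a close crop and measure.

```bash
cat > h.py <<'E'
import numpy as np,cv2
def ray(c,u,v,z):
    d=c['rotation']@np.linalg.inv(c['K'])@np.array([u,v,1.]);p=c['position'];return p+d*(z-p[2])/d[2]
def proj(c,P):
    q=c['K']@(c['rotation'].T@(np.asarray(P)-c['position']));return q[:2]/q[2]
E
python3 - <<'E'
from rig import *
from h import *
np.set_printoptions(precision=4,suppress=True)
p=np.load('top0.npz')['p'];d=np.load('top0.npz')['d'];c=camera_params('top')
cv2.imwrite('pics/topc.png',cv2.resize(p[165:305,195:395,::-1],None,fx=4,fy=4,interpolation=cv2.INTER_CUBIC))
hsv=cv2.cvtColor(p,cv2.COLOR_RGB2HSV)
m=((hsv[...,2]<120)&(hsv[...,1]<90)).astype(np.uint8); m[:223]=0;m[243:]=0;m[:,:262]=0;m[:,316:]=0
n,l,st,ce=cv2.connectedComponentsWithStats(m)
for i in range(1,n):
    if st[i,4]>20: print('dark',st[i],ce[i],ray(c,*ce[i],.077))
w=((hsv[...,1]<45)&(hsv[...,2]>150)).astype(np.uint8)
n,l,st,ce=cv2.connectedComponentsWithStats(w)
for i in range(1,n):
    if st[i,4]>60 and 200<ce[i][0]<400 and 150<ce[i][1]<310: 
        r=cv2.minAreaRect(np.argwhere(l==i)[:,::-1].astype(np.float32));print('white',st[i],ce[i],r)
E
```

```text
dark [268 226  13  11 115] [273.9043 230.9652] [0.5781 0.0693 0.077 ]
dark [284 226  10  13 115] [288.6957 232.0087] [0.5794 0.039  0.077 ]
dark [298 227  13  12 117] [303.9316 232.6752] [0.5816 0.0079 0.077 ]
white [ 247  181   83   72 3342] [287.7618 224.2391] ((288.64483642578125, 216.53793334960938), (80.86022186279297, 67.58904266357422), 3.3664605617523193)
white [347 212  33  34 483] [362.1304 230.0124] ((363.0577087402344, 228.2115478515625), (29.221303939819336, 30.201885223388672), 11.309932708740234)
white [268 257  37  25 851] [286.1457 268.9718] ((286.0, 269.0), (24.0, 36.0), 90.0)
white [367 270  33  34 520] [382.3538 288.0096] ((382.8048400878906, 286.243896484375), (31.804283142089844, 30.037378311157227), 83.6598129272461)
white [259 285  52   6 190] [284.8579 287.5526] ((284.5261535644531, 287.52923583984375), (51.14336013793945, 3.882901430130005), 3.1798300743103027)
```

View pics/topc.png

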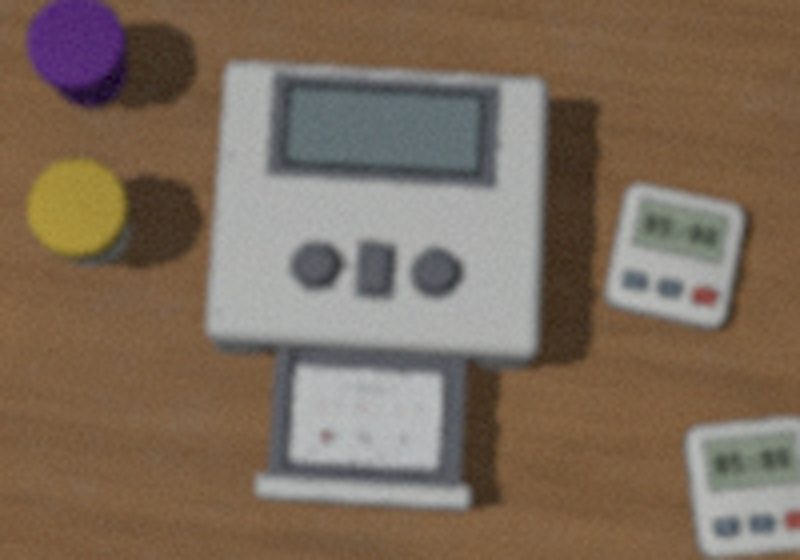

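```bash
cat >> h.py <<'E'
def att(yaw,s=1,tilt=0):
    # tool x down (tilted: tips towards own -x for tilt>0), tool z = s*own y
    ex=np.array([np.cos(yaw),np.sin(yaw),0]);ey=np.array([-np.sin(yaw),np.cos(yaw),0])
    x=-np.sin(tilt)*ex-np.cos(tilt)*np.array([0,0,1.]);z=s*ey
    return np.column_stack([x,np.cross(z,x),z])
E
python3 - <<'E'
from rig import *
from h import *
np.set_printoptions(precision=4,suppress=True)
c=camera_params('top')
L=ray(c,273.9,230.97,.077);R=ray(c,303.93,232.68,.077);K=(L+R)/2
yaw=np.arctan2(-(L-R)[0],(L-R)[1]);print('yaw',yaw,K)
T=ray(c,284.86,287.55,.038);ex=np.array([np.cos(yaw),np.sin(yaw),0]);ey=np.array([-ex[1],ex[0],0])
print('tray',T,(T-K)@ex,(T-K)@ey)
for s in(1,-1):
  for ti in (0,.2,.4):
    A=att(yaw,s,ti)
    for dx in(-.11,-.13,-.145,-.16):
      for z in (.04,.12):
        tip=K+ex*dx;tip[2]=z-.025
        q=inverse_kinematics(tip-A[:,0]*.025,A);print(s,ti,dx,z,tip[:2],q)
  print(s,inverse_kinematics([K[0],K[1],.1],att(yaw,s)),inverse_kinematics([K[0],K[1],.26],att(yaw,s)))
E
```

```text
yaw 0.05624208848232221 [0.5798 0.0386 0.077 ]
tray [0.4694 0.0343 0.038 ] -0.1104884377265011 0.0018563575800500725
1 0 -0.11 0.04 [0.47   0.0324] [ 0.347   0.5507 -0.6303  2.156   0.5741  0.604   0.9286]
1 0 -0.11 0.12 [0.47   0.0324] [ 0.5878  0.487  -0.9309  2.0994  0.5429  0.8135  0.9512]
1 0 -0.13 0.04 [0.45   0.0313] [ 0.3548  0.5298 -0.6375  2.2     0.5804  0.5806  0.9116]
1 0 -0.13 0.12 [0.45   0.0313] [ 0.6346  0.4751 -0.983   2.1406  0.5565  0.8047  0.9268]
1 0 -0.145 0.04 [0.4351 0.0305] [ 0.3666  0.5163 -0.651   2.2323  0.592   0.5659  0.8923]
1 0 -0.145 0.12 [0.4351 0.0305] [ 0.6686  0.4649 -1.0198  2.1713  0.5633  0.7971  0.9115]
1 0 -0.16 0.04 [0.4201 0.0296] [ 0.3933  0.5085 -0.6836  2.2637  0.6198  0.5578  0.8575]
1 0 -0.16 0.12 [0.4201 0.0296] [ 0.6994  0.4519 -1.0514  2.2018  0.5645  0.7873  0.9015]
1 0.2 -0.11 0.04 [0.47   0.0324] [ 0.4017  0.6635 -0.723   2.0167  0.5066  0.8746  0.9959]
1 0.2 -0.11 0.12 [0.47   0.0324] [ 0.5041  0.5646 -0.8554  1.9716  0.4308  1.029   1.0471]
1 0.2 -0.13 0.04 [0.45   0.0313] [ 0.416   0.6449 -0.7356  2.0622  0.5104  0.8513  0.98
[... 2925 characters left out ...]
63  0.1321  1.164  -1.8087]
-1 0.4 -0.13 0.04 [0.45   0.0313] [ 0.1085  0.6386 -0.3301  1.9482  0.1664  0.9893 -1.8341]
-1 0.4 -0.13 0.12 [0.45   0.0313] [ 0.1452  0.5194 -0.3749  1.9132  0.1308  1.1423 -1.8139]
-1 0.4 -0.145 0.04 [0.4351 0.0305] [ 0.1168  0.6243 -0.3402  1.9833  0.1693  0.9702 -1.8418]
-1 0.4 -0.145 0.12 [0.4351 0.0305] [ 0.155   0.5015 -0.3856  1.9478  0.1295  1.1264 -1.8177]
-1 0.4 -0.16 0.04 [0.4201 0.0296] [ 0.1252  0.6102 -0.3505  2.018   0.1721  0.9511 -1.8496]
-1 0.4 -0.16 0.12 [0.4201 0.0296] [ 0.1649  0.4836 -0.3965  1.9819  0.1279  1.1108 -1.8211]
-1 [ 0.1267  0.524  -0.3515  1.8863  0.249   0.7738 -1.8751] [ 0.2566  0.3585 -0.5096  1.7362  0.1936  1.0969 -1.8294]
```

```bash
cat >> h.py <<'E'
def wristcam(cp,s):
    T=cp['tool_from_camera'];R=np.asarray(s['tcp_rot'])
    return dict(K=cp['K'],rotation=R@T[:3,:3],position=R@T[:3,3]+np.asarray(s['position']))
E
python3 - <<'E'
from rig import *
from h import *
import pickle
np.set_printoptions(precision=4,suppress=True)
A=att(.0575)
movep([.535,.036,.26],A)
command_gripper(.0475,20)
s=sense();p,d=camera('wrist');c=wristcam(camera_params('wrist'),s)
print(s['time_s'],s['position'],s['finger_gap'],s['wrist_force'])
pickle.dump((p,d,c),open('w1.pkl','wb'));cv2.imwrite('pics/w1.png',p[:,:,::-1])
E
```

```text
3.0667 [0.535 0.036 0.26 ] 0.0475367359673003 [ 0.4891 -1.1952 -0.6655]
```

View pics/w1.png

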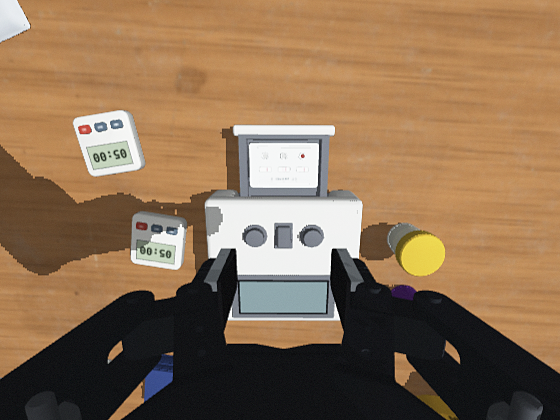

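Wrist view: the keys are at (255,236) and (312,236), with eject between them. The tray face edge runs along row ~130 from column 234 to 335, the yellow cup is on the right and the timer on the left. Next I'll measure the keys and face.

```bash
python3 - <<'E'
from h import *
import pickle
np.set_printoptions(precision=4,suppress=True)
p,d,c=pickle.load(open('w1.pkl','rb'))
cv2.imwrite('pics/w1c.png',cv2.resize(p[115:330,195:375,::-1],None,fx=4,fy=4)[:600])
hsv=cv2.cvtColor(p,cv2.COLOR_RGB2HSV)
m=((hsv[...,2]<150)).astype(np.uint8);m[:218]=0;m[255:]=0;m[:,:235]=0;m[:,335:]=0
n,l,st,ce=cv2.connectedComponentsWithStats(m)
for i in range(1,n):
    if st[i,4]>30: print('dark',st[i],ce[i],ray(c,*ce[i],.077))
for u,v in((255,235),(312,236),(284,235),(284,205),(284,130),(240,130),(330,130),(284,126),(284,133)):
    q=c['rotation']@(np.linalg.inv(c['K'])@[u,v,1]*d[v,u])+c['position'];print(u,v,q)
print(hsv[120:140,284,2],hsv[120:140,284,1])
E
```

```text
dark [274 223  18  25 435] [282.7402 235.2253] [0.5765 0.0369 0.077 ]
dark [242 225  25  22 397] [253.9244 235.5844] [0.5786 0.0065 0.077 ]
dark [297 225  27  22 409] [310.423  235.7531] [0.5754 0.0662 0.077 ]
255 235 [0.5781 0.0076 0.0764]
312 236 [0.5757 0.0679 0.0765]
284 235 [0.5773 0.0383 0.0739]
284 205 [0.5465 0.0365 0.0649]
284 130 [0.4692 0.0321 0.0387]
240 130 [ 0.4719 -0.0156  0.0392]
330 130 [0.4663 0.0822 0.0378]
284 126 [0.465  0.0319 0.0376]
284 133 [0.4724 0.0323 0.036 ]
[187 186 187 187 159 204 245 245 246 243 243 242 243 246 208 138 150 156
 134  86] [125 126 127 132 117   6   4   0   1   1   1   1   1   1   4  30  29  26
  27  24]
```

View pics/w1c.png

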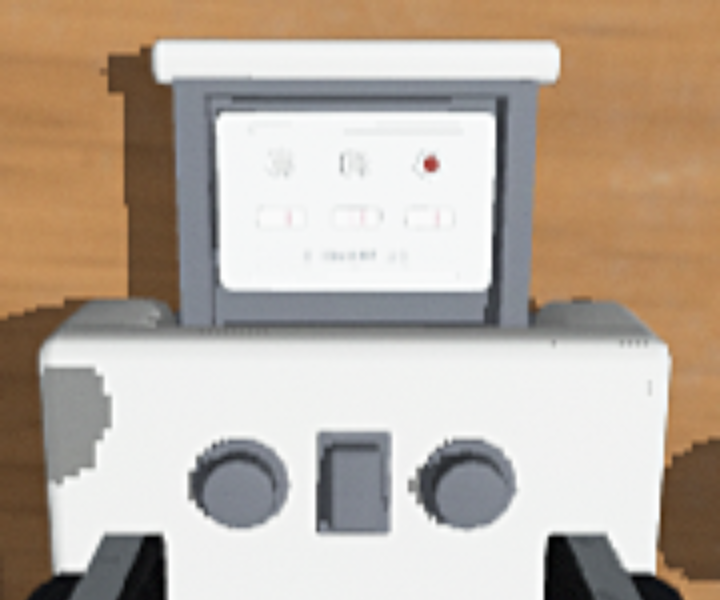

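Both views agree: the keys' midpoint is (0.5797, 0.0384), yaw 0.056, spacing 61–62 mm, heights right, and the tray face is at about −0.117 from the keys, so open about 57 mm. Now the push.

```bash
python3 - <<'E'
from rig import *
from h import *
import pickle
np.set_printoptions(precision=4,suppress=True)
yaw=.0565;A=att(yaw);K=np.array([.5797,.0384,0]);ex=A[:,1]*-1
P=lambda dx,z:K+ex*dx+np.array([0,0,z])
print(ex)
move_l(P(-.158,.13),A,.2)
move_l(P(-.158,.042),feed=.12)
s=sense();print(s['time_s'],s['position'],s['wrist_force'])
print(move_l(P(-.085,.042),feed=.07,until_force=12)); s=sense();print(s['position'],(s['position']-K)@ex,s['wrist_force'])
print(move_l(P(-.055,.042),feed=.025,until_force=12)); s=sense();print(s['time_s'],s['position'],(s['position']-K)@ex,s['wrist_force'])
for n in("top","wrist"):
    s=sense();p,d=camera(n);cv2.imwrite(f'pics/{n}2.png',p[:,:,::-1] if n=='wrist' else cv2.resize(p[165:305,195:395,::-1],None,fx=4,fy=4))
E
```

```text
[ 0.9984  0.0565 -0.    ]
5.0083 [0.4226 0.0297 0.0424] [-0.3774  0.1798 -0.0757]
False
[0.495  0.034  0.0421] -0.0848516804768411 [ 0.7824 -0.1265 -0.1897]
True
6.95 [0.5099 0.0343 0.0413] -0.06992357246676227 [ 0.0845 -0.6178  0.1642]
```

View pics/top2.png

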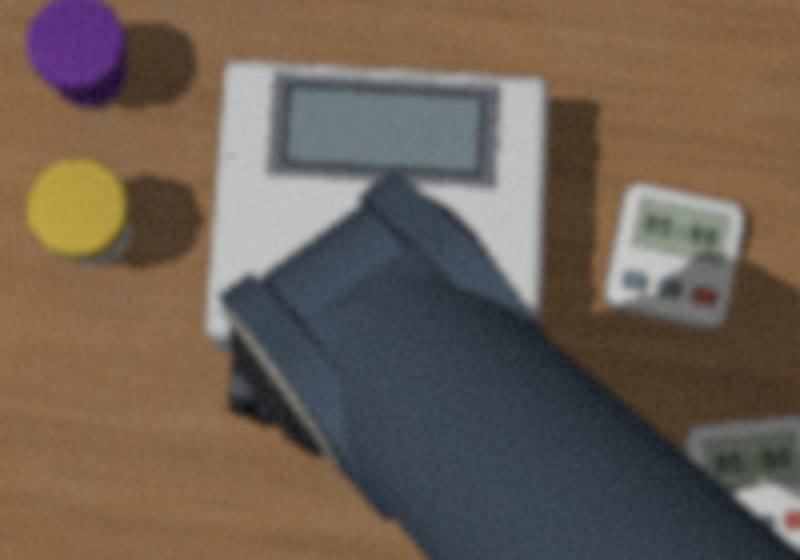

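View pics/wrist2.png

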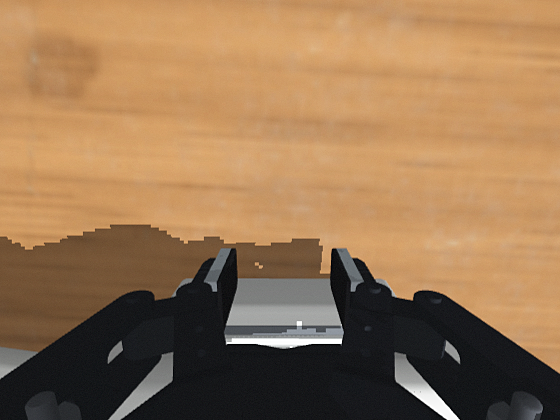

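The push stopped on force at −0.070 (home contact expected at −0.071). I'll confirm with a second gentle push, then back off and look.

```bash
python3 - <<'E'
from rig import *
from h import *
import pickle
np.set_printoptions(precision=4,suppress=True)
yaw=.0565;A=att(yaw);K=np.array([.5797,.0384,0]);ex=A[:,1]*-1
P=lambda dx,z:K+ex*dx+np.array([0,0,z])
print(move_l(P(-.058,.042),A,feed=.02,until_force=18)); s=sense();print(s['time_s'],s['position'],(s['position']-K)@ex,s['wrist_force'])
sleep(.2);s=sense();print((s['position']-K)@ex,s['wrist_force'])
move_l(P(-.10,.042),A,feed=.12)
move_l(P(-.10,.2),feed=.25)
movep(P(-.05,.26),A)
s=sense();p,d=camera('wrist');c=wristcam(camera_params('wrist'),s)
print(s['time_s'],s['position'],s['wrist_force'])
pickle.dump((p,d,c),open('w3.pkl','wb'));cv2.imwrite('pics/w3.png',p[:,:,::-1])
E
```

```text
True
7.475 [0.51   0.0342 0.0405] -0.0698386794246419 [-0.3581 -0.2709 -0.2597]
-0.07019594671986226 [ 0.1423  0.4086 -0.8356]
9.2667 [0.5297 0.0357 0.2587] [-0.3    -0.0128 -1.1574]
```

View pics/w3.png

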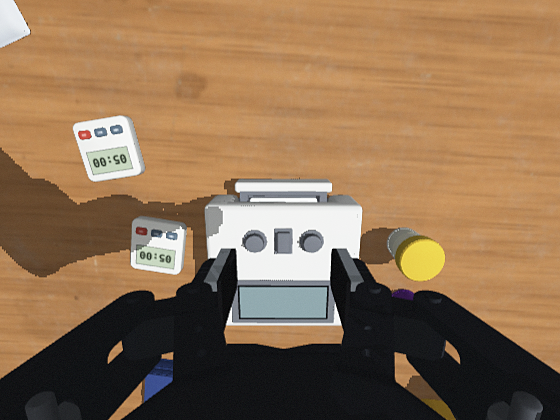

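```bash
python3 - <<'E'
from h import *
import pickle
np.set_printoptions(precision=4,suppress=True)
p,d,c=pickle.load(open('w3.pkl','rb'))
cv2.imwrite('pics/w3c.png',cv2.resize(p[170:290,195:375,::-1],None,fx=4,fy=4))
yaw=.0565;ex=np.array([np.cos(yaw),np.sin(yaw),0]);ey=np.array([-ex[1],ex[0],0]);K=np.array([.5797,.0384,0])
g=p[:,:,2].astype(int)
print(g[174:215,284])
for u in (250,284,320):
    col=np.diff(p[172:190,u,2].astype(int));v=172+np.argmax(col)+.5;q=ray(c,u,v,.038)-K;print(u,v,q@ex,q@ey)
for u,v in((255,244.5),(312,244.5)):
    print(ray(c,u,v,.077))
E
```

```text
[ 82  83  88  93 100 118 130 117 175 234 244 246 245 243 243 244 239 189
 137 148 146 128 133 139 240 255 253 213 115 127 151 186 222 234 235 237
 241 243 242 242 242]
250 181.5 -0.060110771517665654 -0.03827562573717996
284 182.5 -0.0589621941503088 0.0002786283190842662
320 182.5 -0.05895853387395361 0.041150686534138496
[0.5823 0.0079 0.077 ]
[0.5789 0.0683 0.077 ]
```

View pics/w3c.png

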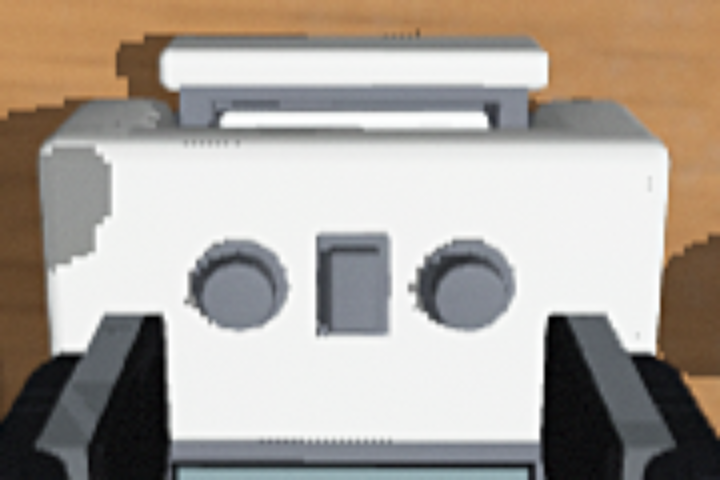

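The tray face is at −0.0595 against −0.060 when home, the second 18 N push did not move it, and the cassette is still in the pocket. The fingertips are about 7.6 mm thick, so I'll open to 54 mm to centre them on the keys, hover and check alignment.

```bash
python3 - <<'E'
from rig import *
from h import *
import pickle
np.set_printoptions(precision=4,suppress=True)
A=att(.0565)
command_gripper(.054)
move_l([.5795,.0383,.118],A,feed=.15)
s=sense();p,d=camera('wrist');c=wristcam(camera_params('wrist'),s)
print(s['time_s'],s['position'],s['finger_gap'],s['wrist_force'],s['tcp_rot'][:,2])
pickle.dump((p,d,c),open('w4.pkl','wb'));cv2.imwrite('pics/w4.png',cv2.resize(p[130:330,150:410,::-1],None,fx=3,fy=3))
p,d=camera('scene');cv2.imwrite('pics/s4.png',cv2.resize(p[150:270,210:370,::-1],None,fx=5,fy=5))
E
```

```text
10.7083 [0.5798 0.0386 0.1189] 0.054102181315468345 [ 0.2485  0.473  -0.0344] [-0.0567  0.9984  0.    ]
```

View pics/w4.png

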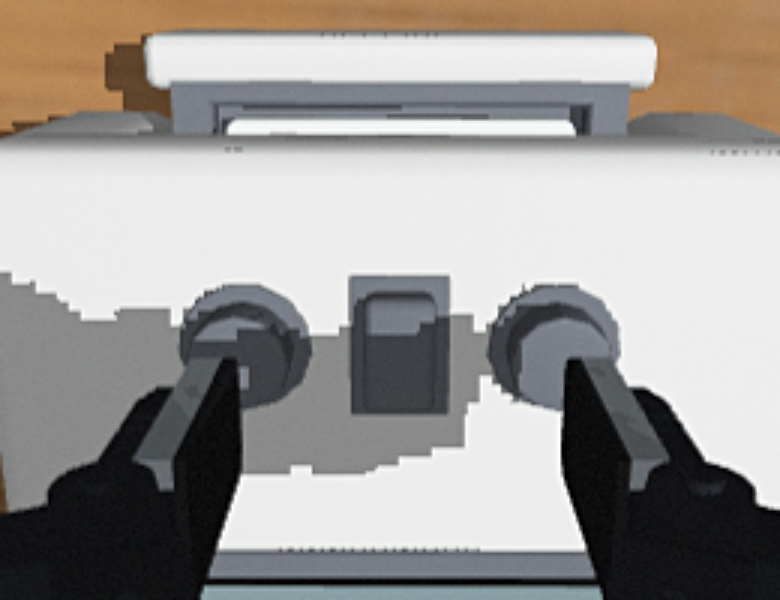

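View pics/s4.png

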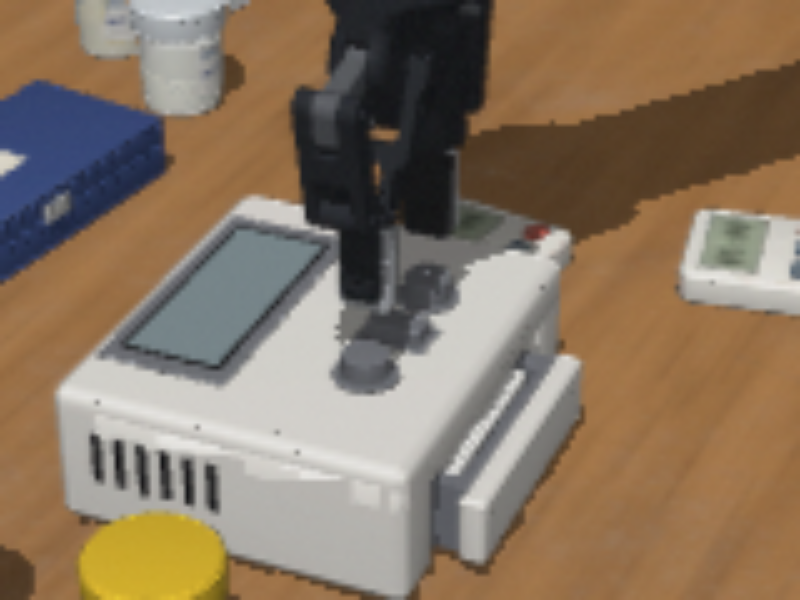

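```bash
python3 - <<'E'
from h import *
import pickle
from rig import camera_params
np.set_printoptions(precision=1,suppress=True)
cp=camera_params('wrist');T=np.linalg.inv(cp['tool_from_camera'])
for x in(.015,.02,.025):
  for y in (.011,):
    for z in(-.027,.027):
      q=cp['K']@(T@[x,y,z,1])[:3];print(x,y,z,q[:2]/q[2])
c=pickle.load(open('w4.pkl','rb'))[2]
for s in(-31,31):
  e=np.array([-.0565,.9984,0])*s/1000
  print(s,'cap px',proj(c,np.array([.5797,.0384,.077])+e), 'tip if straight down',proj(c,np.array([.5798,.0386,.077])+e))
E
```

```text
0.015 0.011 -0.027 [228.2 251.3]
0.015 0.011 0.027 [342.2 251.3]
0.02 0.011 -0.027 [230.  247.3]
0.02 0.011 0.027 [340.3 247.3]
0.025 0.011 -0.027 [231.7 243.6]
0.025 0.011 0.027 [338.5 243.5]
-31 cap px [230.2 250.4] tip if straight down [230.5 250.6]
31 cap px [339.1 250.4] tip if straight down [339.4 250.6]
```

The geometry agrees: caps predicted at crop (240,360) and (567,360) match the image, and the tips are about 18 mm ahead of the TCP. Now I'll press.

```bash
python3 - <<'E'
from rig import *
from h import *
np.set_printoptions(precision=4,suppress=True)
A=att(.0565);x,y=.5797,.0384
def st(t):
    s=sense();print(t,round(s['time_s'],3),s['position'],s['wrist_force'],s['ft_torque'],s['finger_gap']);return s
move_l([x,y,.104],A,feed=.1); s0=st('above')
print(move_l([x,y,.082],A,feed=.03,until_force=14)); s=st('stop');z=s['position'][2]
move_l([x,y,z-.002],A,feed=.03);s=st('pressed')
if 7<s['wrist_force'][2]-s0['wrist_force'][2]<25: print('ok')
sleep(.3);st('h')
p,d=camera('scene');cv2.imwrite('pics/s5.png',cv2.resize(p[150:270,210:370,::-1],None,fx=5,fy=5))
E
```

```text
above 11.1 [0.5791 0.0381 0.1032] [ 0.1328 -0.6454  0.0739] [ 0.0172 -0.0008 -0.0119] 0.05397294096646822
True
stop 11.617 [0.5802 0.0386 0.0915] [-2.0937 -0.4031  7.4618] [-0.1731  0.3939 -0.0511] 0.05424990226644987
pressed 11.867 [0.5802 0.0386 0.0912] [-2.9733 -1.8889 13.9281] [-0.2766  0.8625  0.0081] 0.05404218386566812
ok
h 12.167 [0.5802 0.0386 0.0912] [-4.3723 -1.1752 13.4785] [-0.2773  0.8484  0.0523] 0.05408071770296269
```

View pics/s5.png

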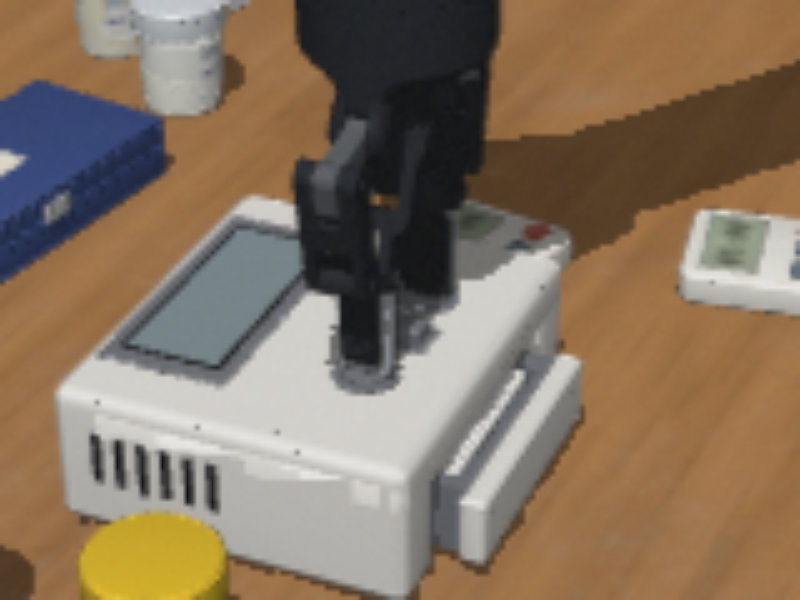

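The keys bottomed at a hard stop: 2 mm more command moved it only 0.3 mm, with 13.9 N total against the 8 N needed. I'll check level, add a little more press, hold for three seconds and release.

```bash
python3 - <<'E'
from rig import *
from h import *
import pickle
np.set_printoptions(precision=4,suppress=True)
A=att(.0565);x,y=.5797,.0384
def st(t):
    s=sense();print(t,round(s['time_s'],3),s['position'],s['wrist_force'],s['tcp_rot'][:,2]);return s
move_l([x,y,.0885],A,feed=.03);st('press')
sleep(3.15);st('held')
move_l([x,y,.13],A,feed=.1);st('up')
move_l([x,y,.20],A,feed=.2)
move_l([x-.045,y,.28],A,feed=.2)
s=st('clear');p,d=camera('wrist');c=wristcam(camera_params('wrist'),s)
pickle.dump((p,d,c),open('w6.pkl','wb'));cv2.imwrite('pics/w6.png',p[:,:,::-1])
for u in (250,284,320):
    col=np.diff(p[160:190,u,2].astype(int));v=160+np.argmax(col)+.5;q=ray(c,u,v,.038)-np.array([.5797,.0384,0]);print(u,v,q@-A[:,1])
for s_ in(-31,0,31):
    u,v=np.round(proj(c,np.array([.5797,.0384,.077])+A[:,2]*s_/1000)).astype(int)
    print(s_,(c['rotation']@(np.linalg.inv(c['K'])@[u,v,1]*d[v,u])+c['position'])[2])
E
```

```text
press 12.467 [0.5802 0.0386 0.0911] [-6.0136 -2.7044 19.8035] [-0.0562  0.9984 -0.002 ]
held 15.617 [0.5802 0.0386 0.0911] [-6.3472 -3.2891 20.2619] [-0.0563  0.9984 -0.002 ]
up 16.183 [0.5794 0.0381 0.1297] [ 0.1181 -0.7743 -0.0273] [-0.0563  0.9984 -0.0003]
clear 17.292 [0.5344 0.0376 0.2788] [ 0.0571 -0.0311  0.1134] [-0.0557  0.9984 -0.0005]
250 174.5 -0.06023659502251618
284 175.5 -0.0590050061256926
320 175.5 -0.058970230400063495
-31 0.0767466977425244
0 0.07251331369092667
31 0.07658836824732479
```

View pics/w6.png

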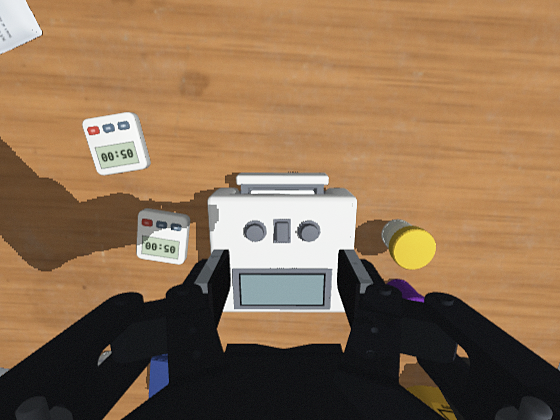

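The tray is home, both start keys have sprung back to 77 mm, and the cassette, cup and timer are in place (wrist view: keys at (255,232) and (308,232), tray edge at row 175). The arm is clear, so I'm handing in.

```bash
python3 -c "
from rig import *
finish_job();print(sense()['time_s'])"
```

```text
the job is handed in; nothing more can be done
the job is handed in; nothing more can be done
```

I pushed the tray home with both fingertips, without gripping it, then pressed the two start keys together, held them, let go and moved clear. The job was handed in with the robot clock at about 17 s of the 51 s allowed; no verdict is reported.

- **Tray:** it met a hard stop in the expected place, and a second, firmer push (18 N) moved it no further. Its front face measured 59 to 60 mm ahead of the key row, against 60 mm when home, both before and after the key press.
- **Start keys:** both were down at the stop for at least 3.15 s, with 14 to 20 N in total against the 8 N needed. The tool was level to 0.002 rad. Afterwards the caps were back at about 77 mm.
- **Eject key:** it stayed up. Its depth reading was 72.5 mm against a nominal 74 mm, and 73.9 mm before the press. Nothing came near it, so I put the difference down to sampling and noise.
- **Cassette, cup and timer:** all looked unmoved in the last picture. I saw only the cassette's front edge then, as the case covers the rest of it.

The force reading cannot separate the two keys. That both bottomed together rests on the level tool, the firm stop and the total force.

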